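# Sort twist caps on the thread gauge

### The arm

A 6-joint arm with a two-finger parallel gripper is mounted at the origin on the work surface. World frame = base frame: x ahead of the robot, y to its left, z up, the work surface at z = 0. Lengths are in m, angles in rad, forces in N, time in s.
With the tool pointing down it reaches from about 0.35 to 0.85 m from the base axis. Payload 8.1 kg.
Tool frame: the origin (TCP) lies between the finger pads; the fingertips stand nose_length ahead of it and the grasp point (between the pads) lies 2 mm behind it (nose_length is the distance from the TCP to the fingertips, in m); z points along the fingers, x is the direction in which the jaws open and shut, and the axes are right-handed (so a half turn about z gives the same grasp; the last joint's range is limited). The gripper opens to 93 mm and grips with 3 to 60 N. Pads are 15 mm wide; open, the fingers measure 128 mm over their backs; the gripper's body (75 mm by 188 mm) begins 65 mm behind the grasp point.
Start: joints at [-1.278, 0.13, 1.488, -0, 1.523, -0.085], TCP at [0.221, -0.558, 0.236] pointing down, gripper open.
Joint ranges: [-2.96, 2.96], [-0.89, 2.26], [0.02, 2.5], [-1.34, 4.48], [0, 2.73], [-2.66, 2.66]. Speed limits (rad/s): [2.39, 2.39, 2.79, 3.14, 3.14, 3.14].

### API

Orientations are given as a rotation vector (axis times angle).
In Python, from plant import * gives the robot as it stands.
- The arm moves only by the tool carry_out, never from a script. Its argument "steps" is a list of rows, each an object with "xyz": the shift along the world's x, y, z in cm, a list of three; "rot": the turn, a rotation vector about the world's x, y, z in degrees, a list of three. In form: [{"xyz": [tx, ty, tz], "rot": [rx, ry, rz]}, ...]. A call has 1 to 10 rows; each row is the pose to reach, as a shift and turn from the pose commanded when the call began; what a row does not reach only later rows make up. A row lasts 1/10 s, in which the tool goes at most 50 mm and 8.59 degrees, less where a joint would pass 70% of its speed; a pose out of reach is approached as far as the arm can. A call with a gripper value outside its range is refused whole. "grip" is the opening, from 0 (shut) to 1 (fully open), set as the call begins (left out, the last holds). The fingers move at their own pace and stop on an object; "force" is the grip in N (left out, the last holds). Time passes only in rows, so rows that repeat a pose let the fingers close. It gives the time, the measured TCP pose, the force and the opening at its end, in the units of the state.
- read_state(): the state, without advancing time (a new reading comes with each control period).
- read_camera(name): name is "scene" or "side" or "wrist"; returns the picture (420x560x3 uint8, red, green, blue); there is no depth.
- calibration(name): a dict with "fov_y" (degrees; the focal length in pixels is half the picture's height over the tangent of half this angle, whatever the lens; pixels are square), "cx", "cy" (the principal point, pixels), "xyz" and "attitude" of the camera in the world. Camera axes: x right, y down, z forward; pixel columns grow to the right and rows downward; lengths in m; the calibration is good to about 2 mm. A picture is of the moment at which its call begins: read the wrist's pose just before it. calibration takes no time and is no camera call; for the wrist camera it gives the pose at the moment of the call.
- close_job(): hands the job in, once; it reports no verdict.
The state is a dict: "t": time; "q": joint angles; "dq": joint speeds; "joint_torque": joint torques, N m; "tool_pos": TCP position; "orientation": TCP orientation; "force": force on the tool from outside, world axes, zero at the start; "wrist_torque": the same for the moment, N m; "opening": finger opening in m.
Only numpy, scipy, OpenCV 4.12 (cv2) and the standard library are available. Lean on these libraries where they do the work, as an engineer would, in place of code of your own. Each camera call takes 0.05 s, during which the arm holds its last target.

### The job

One of the two blue twist caps is bored too shallow and will not turn fully home on the threaded gauge; find out which by screwing them on by feel, without forcing a cap that has stopped. Leave the good cap screwed fully home on the gauge and set the shallow one down upright in the red reject tray, without disturbing the oil bottle, steel ring and screwdriver.

Things in the scene. Friction and masses are not known exactly. Their poses are not given: they have to be found in the camera images.
- cap_a: cap A, blue plastic twist cap, 70 mm tall, about 70 g, mouth down: fluted round skirt 50 mm across and 36 mm high with a flat roof, a grip bar upright on the roof. Origin at the centre of its rim (lower edge), z up, x along the bar. Bore 38 mm; two 6 mm lugs, 5 mm above the rim, point inwards along +x and -x. A half turn makes no difference. Caps A and B look alike; either may be the shallow one.
- cap_a_grip (a point): middle of cap A's grip bar, on the cap's axis, 53 mm above its rim. The bar is 40 mm long (x), 14 mm thick (y) and 34 mm tall, from the roof 17 mm below this point to the bar's top 17 mm above it; a white line runs along its top.
- cap_b: cap B, outwardly the same as cap A in every size. Origin at the centre of its rim, z up, x along the bar.
- cap_b_grip (a point): middle of cap B's grip bar, 53 mm above its rim, as on cap A.
- gauge: fixed threaded gauge: square aluminium base plate (110 mm, 12 mm thick) with a red index line across it, a steel column (58 mm across) and on its flat top, the seat, the thread post (brass ridges 35 mm across on a 26 mm core, 30 mm tall, top 5 mm tapered). Origin at the centre of its underside, x along the index line. Over 60 N summed over cap-gauge contacts (a push of about 20 N) is forcing.
- gauge_seat (a point): centre of the gauge's seat, 45 mm above the table; z up, x along the red index line. Coarse right-hand two-start thread, 50 mm of travel a turn (8 mm a radian), about 2 mm axial play. A cap lowered with its bar along the line (or up to 30 degrees anticlockwise of it from above) slides down until its lugs rest on the thread, rim 10 to 20 mm above the seat; turned clockwise it winds down from there.
- gauge_index (a point): end of the red index line on the base plate, 45 mm from the gauge axis along x. The thread catches 12 to 52 degrees clockwise of this line, a different angle each time, not marked. From where it catches, a good cap's rim meets the seat after a further 65 degrees and is tight after 80; a shallow cap stops dead after 30 to 45, its rim 4.5 mm above the seat. Turned back to the line a cap lifts off.
- reject_tray: the red open reject tray, fixed, 160 mm (x) by 150 mm (y), 35 mm high, walls and floor 4 mm. Origin at the centre of its underside, z up.
- nest_1: a white plastic nest on four steel posts, fixed, 84 mm square; a cap stands on its top, 52 mm above the table, over a 20 mm boss 6 mm high. Origin at the centre of its foot on the table. Which cap stands on which nest varies.
- nest_2: the other white nest, the same as nest_1.
- oil: bystander: small oil bottle, 36 mm across, 85 mm tall. Origin at the centre of its underside.
- master_ring: bystander: loose steel ring, 52 mm across, 18 mm high. Origin at the centre of its underside.
- driver: bystander: screwdriver lying on the table. Origin at its middle, on its underside.
Not all that is in view belongs to the job. What is shaped like the cap_b but yellow is not meant.

How it is judged:
By the outcome, as a careful person would: the job done as asked, in the order asked, and still so for the second after the job is handed in, with the robot touching nothing.
It also fails if it takes over 72 s, if anything falls off the work surface, if the arm or the gripper's body presses on something with over 40 N, if the wrist force passes 120 N, or if a joint passes its speed limit or range.

## Working session

There is one attempt and no reset: what is moved stays moved. The work goes in short steps, Python scripts to look and compute and a tool call to move; the robot and the scene stay as the last step left them, time stands still between calls to the robot, and variables do not carry over. Pictures are saved under pics/ and viewed, and the job is handed in when it is done.

Besides the shell and the picture viewer there is one more tool, called in YAML: its name, and indented under it one key for each argument. carry_out: Moves the arm, as the interface text tells. Its arguments: {"type":"object","properties":{"steps":{"type":"array","items":{"type":"object","properties":{"xyz":{"type":"array","items":{"type":"number"}},"rot":{"type":"array","items":{"type":"number"}}}}},"grip":{"type":"number"},"force":{"type":"number"}},"required":["steps"]}

```bash
ls; mkdir -p pics
python3 - <<'E'
from plant import *
import cv2
s=read_state(); print(s)
for n in ("scene","side","wrist"):
    c=calibration(n); print(n,c)
    im=read_camera(n); cv2.imwrite(f"pics/{n}0.png",im[:,:,::-1])
E
```

```text
pics
{'t': 0.0, 'q': array([-1.27841989e+00,  1.31168899e-01,  1.48928159e+00, -5.40855152e-08,
        1.52297314e+00, -8.54381679e-02]), 'dq': array([ 2.28613330e-04, -6.88130221e-04,  7.66474372e-05,  4.96594898e-04,
        8.59772753e-04, -4.27362406e-04]), 'joint_torque': array([-1.68587325e-03, -5.59842753e+01, -4.91763031e+01,  7.62224430e-02,
        3.53387534e-02, -1.19147703e-04]), 'tool_pos': array([ 0.22117924, -0.5571715 ,  0.23458152]), 'orientation': array([-2.59812173e+00,  1.76411831e+00,  2.23210931e-03]), 'force': array([-0.18462731,  0.00744418, -1.23124962]), 'wrist_torque': array([ 0.00157941,  0.0181535 , -0.00471009]), 'opening': 0.09303795478795795}
scene {'fov_y': 53.856211489455895, 'cx': 286.67071505802835, 'cy': 204.63380920175948, 'xyz': array([1.2727969 , 0.50885722, 0.60320339]), 'attitude': array([-1.14711282, -2.14036204,  1.19775215])}
side {'fov_y': 48.78242132473001, 'cx': 277.1107052731437, 'cy': 212.55384233283417, 'xyz': array([0.25948531, 0.62604431, 0.76924851]), 'attitude': array([-0.64636208,  2.65770419, -1.128781  ])}
wrist {'fov_y': 63.43601727048117, 'cx': 286.24627458547184, 'cy': 207.35875425184548, 'xyz': array([ 0.29507204, -0.52826877,  0.38342689]), 'attitude': array([ 2.38852033, -1.62191164, -0.24255712])}
```

View pics/scene0.png

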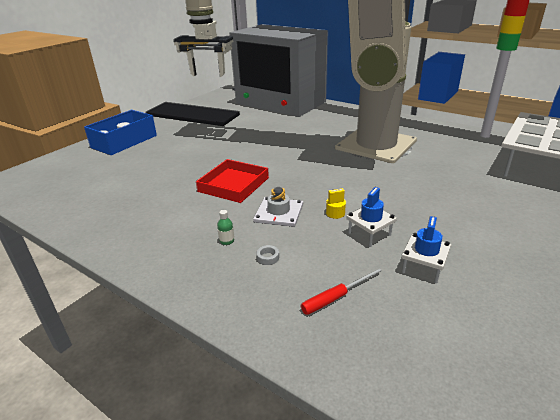

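View pics/side0.png

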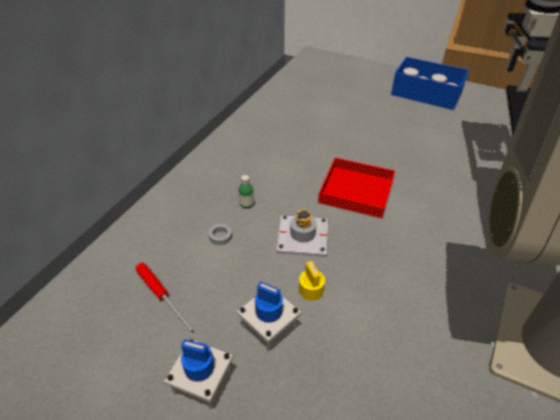

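View pics/wrist0.png

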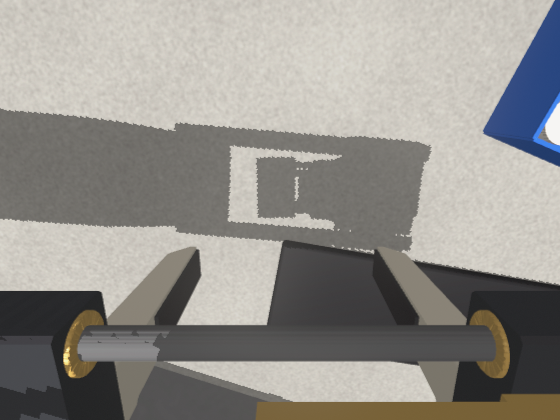

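Blue caps on white nests: scene (373,207) and (430,238), side (268,303) and (197,360). The yellow look-alike at scene (336,204) isn't meant, and neither is the blue bin at (120,130). Next, enlarged crops to confirm.

```bash
cat > h.py <<'E'
import numpy as np, cv2
from scipy.spatial.transform import Rotation as R
def K(c): 
    f=210/np.tan(np.radians(c['fov_y'])/2); return f
def ray(c,u,v):
    f=K(c); d=np.array([(u-c['cx'])/f,(v-c['cy'])/f,1.]); d=R.from_rotvec(c['attitude']).apply(d); return np.array(c['xyz']),d/np.linalg.norm(d)
def plane(c,u,v,z):
    o,d=ray(c,u,v); return o+d*(z-o[2])/d[2]
def tri(c1,p1,c2,p2):
    o1,d1=ray(c1,*p1);o2,d2=ray(c2,*p2)
    t=np.linalg.lstsq(np.stack([d1,-d2],1),o2-o1,rcond=None)[0]
    a=o1+t[0]*d1;b=o2+t[1]*d2
    return (a+b)/2,np.linalg.norm(a-b)
def proj(c,P):
    p=R.from_rotvec(c['attitude']).inv().apply(np.array(P)-c['xyz']); f=K(c); return np.array([p[0]/p[2]*f+c['cx'],p[1]/p[2]*f+c['cy']])
E
python3 - <<'E'
import cv2
a=cv2.imread('pics/scene0.png')[150:290,240:460];b=cv2.imread('pics/side0.png')[190:410,150:350]
cv2.imwrite('pics/c1.png',cv2.resize(a,None,fx=3.6,fy=3.6,interpolation=cv2.INTER_CUBIC))
cv2.imwrite('pics/c2.png',cv2.resize(b,None,fx=2.7,fy=2.7,interpolation=cv2.INTER_CUBIC))
E
```

```text
(no output)
```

View pics/c1.png

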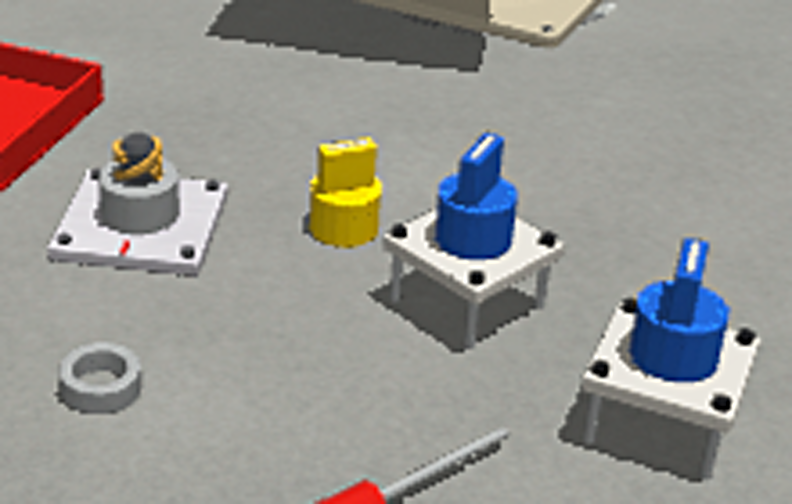

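View pics/c2.png

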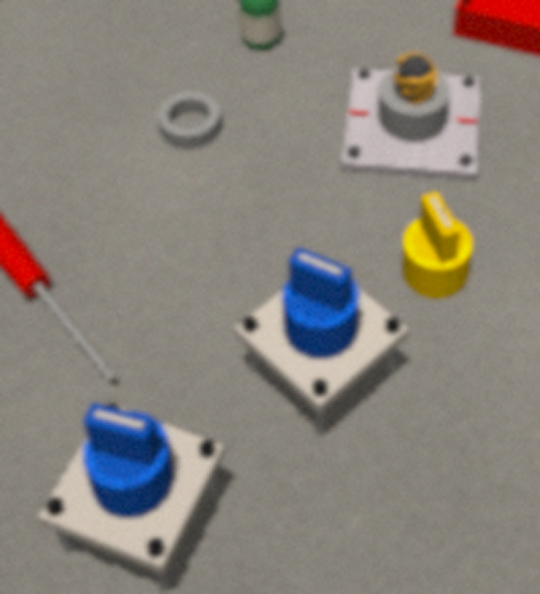

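Confirmed: the two blue caps on nests. Crop 1 shows their white lines at (484,147) and (694,255); crop 2 shows them at (320,264) and (118,419). Next I triangulate the caps, gauge and tray.

Run:
```python
from plant import *
from h import *
S=calibration('scene');D=calibration('side')
sc=lambda u,v:(240+u/3.6-.4,150+v/3.6-.4); sd=lambda u,v:(150+u/2.7-.3,190+v/2.7-.3)
ims={n:cv2.imread(f'pics/{n}0.png') for n in('scene','side')}
def blobs(n,c,box,z):
    im=ims[n].astype(int); x0,y0,x1,y1=box; r=im[y0:y1,x0:x1]
    m=(r.min(2)>140)
    return r,m
# bar tops
for nm,a,b in [('capN1',(484,147),(320,264)),('capN2',(694,255),(118,419))]:
    P,e=tri(S,sc(*a),D,sd(*b));print(nm,P.round(4),'gap',e.round(4), plane(S,*sc(*a),.122).round(4),plane(D,*sd(*b),.122).round(4))
# line ends in both views
for nm,c,f,e in [('N1 sc',S,sc,((472,158),(494,137))),('N1 sd',D,sd,((302,256),(340,272))),('N2 sc',S,sc,((690,270),(697,241))),('N2 sd',D,sd,((94,413),(143,425)))]:
    p,q=[plane(c,*f(*x),.122) for x in e];d=q-p;print(nm,p[:2].round(4),q[:2].round(4),np.degrees(np.arctan2(d[1],d[0])).round(1))
# gauge: red index marks
for f,c,pts in [(sd,D,[(358,113),(467,121)]),(sc,S,[(125,247)])]:
    for p in pts: print('idx',plane(c,*f(*p),.012).round(4))
for p in [(364,74),(468,81),(353,152),(466,160)]: print('dot sd',plane(D,*sd(*p),.012).round(4))
for p in [(95,174),(212,186),(64,239),(187,252)]: print('dot sc',plane(S,*sc(*p),.012).round(4))
print('posttop',tri(S,sc(138,138),D,sd(415,62)))
```

```text
capN1 [0.494  0.2022 0.1215] gap 0.0009 [0.4953 0.2031 0.122 ] [0.4939 0.2021 0.122 ]
capN2 [0.5449 0.3525 0.1228] gap 0.0002 [0.5437 0.3522 0.122 ] [0.5453 0.3524 0.122 ]
N1 sc [0.5117 0.2024] [0.4803 0.2032] 178.6
N1 sd [0.5071 0.2018] [0.4797 0.2017] -179.9
N2 sc [0.5593 0.355 ] [0.529  0.3491] -169.1
N2 sd [0.5598 0.3555] [0.5304 0.3489] -167.4
idx [ 0.5788 -0.022   0.012 ]
idx [ 0.4942 -0.0555  0.012 ]
idx [ 0.5795 -0.0223  0.012 ]
dot sd [ 0.5952 -0.0658  0.012 ]
dot sd [ 0.5121 -0.0993  0.012 ]
dot sd [0.5627 0.0189 0.012 ]
dot sd [ 0.4779 -0.0154  0.012 ]
dot sc [ 0.5112 -0.1     0.012 ]
dot sc [ 0.4782 -0.0147  0.012 ]
dot sc [ 0.5946 -0.0652  0.012 ]
dot sc [0.5612 0.0183 0.012 ]
posttop (array([ 0.53695409, -0.03859436,  0.0753787 ]), np.float64(0.00041045402956374364))
```

Run:
```python
import plant
print([x for x in dir(plant) if not x.startswith('__')]); print(getattr(plant,'nose_length',None))
from plant import *
from h import *
S=calibration('scene');D=calibration('side')
s=read_state(); M=R.from_rotvec(s['orientation']).as_matrix();print(M.round(3)); print('x yaw',np.degrees(np.arctan2(M[1,0],M[0,0])))
for n,c in(('scene',S),('side',D)):
    im=cv2.imread(f'pics/{n}0.png'); h=cv2.cvtColor(im,cv2.COLOR_BGR2HSV)
    m=((h[...,1]>150)&((h[...,0]<8)|(h[...,0]>172))&(h[...,2]>60)).astype(np.uint8)
    k,l,st,ce=cv2.connectedComponentsWithStats(m)
    for i in range(1,k):
        if st[i,4]>800:
            ct=cv2.findContours((l==i).astype(np.uint8),cv2.RETR_EXTERNAL,2)[0][0]
            ap=cv2.approxPolyDP(cv2.convexHull(ct),2.5,True)[:,0]
            print(n,st[i]); 
            for p in ap: print(p, 'z35',plane(c,*p,.035)[:2].round(3),'z0',plane(c,*p,0)[:2].round(3))
```

```text
['IKError', 'calibration', 'close_job', 'nose_length', 'read_camera', 'read_state']
0.017
[[ 0.369 -0.929 -0.   ]
 [-0.929 -0.369  0.001]
 [-0.001 -0.    -1.   ]]
x yaw -68.35341534183323
scene [ 196  159   73   44 2042]
[196 181] z35 [ 0.573 -0.303] z0 [ 0.53  -0.353]
[227 159] z35 [ 0.417 -0.322] z0 [ 0.365 -0.373]
[267 168] z35 [ 0.401 -0.177] z0 [ 0.347 -0.22 ]
[268 177] z35 [ 0.445 -0.141] z0 [ 0.394 -0.181]
[240 202] z35 [ 0.593 -0.122] z0 [ 0.551 -0.161]
[197 191] z35 [ 0.612 -0.259] z0 [ 0.572 -0.307]
side [ 318  158   77   60 3195]
[334 158] z35 [ 0.569 -0.3  ] z0 [ 0.584 -0.344]
[394 171] z35 [ 0.414 -0.32 ] z0 [ 0.422 -0.365]
[381 217] z35 [ 0.391 -0.146] z0 [ 0.398 -0.182]
[318 201] z35 [ 0.539 -0.129] z0 [ 0.553 -0.165]
[319 191] z35 [ 0.552 -0.163] z0 [ 0.565 -0.2  ]
```

carry_out:
  steps:
    - {"xyz": [27.3,76,0],"rot": [0,0,158]}
    - {"xyz": [27.3,76,0],"rot": [0,0,158]}
    - {"xyz": [27.3,76,0],"rot": [0,0,158]}
    - {"xyz": [27.3,76,0],"rot": [0,0,158]}
    - {"xyz": [27.3,76,0],"rot": [0,0,158]}
    - {"xyz": [27.3,76,0],"rot": [0,0,158]}
    - {"xyz": [27.3,76,0],"rot": [0,0,158]}
    - {"xyz": [27.3,76,0],"rot": [0,0,158]}
    - {"xyz": [27.3,76,0],"rot": [0,0,158]}
    - {"xyz": [27.3,76,0],"rot": [0,0,158]}
  grip: 0.5

```text
t: 1.15
tool_pos: [0.3905, -0.0851, 0.2357]
orientation: [3.103, 0.489, 0.001]
force: [1.8, -0.8, -0.9]
opening: 0.0467
```

carry_out:
  steps:
    - {"xyz": [10.4,28.7,0],"rot": [0,0,72]}
    - {"xyz": [10.4,28.7,0],"rot": [0,0,72]}
    - {"xyz": [10.4,28.7,0],"rot": [0,0,72]}
    - {"xyz": [10.4,28.7,0],"rot": [0,0,72]}
    - {"xyz": [10.4,28.7,0],"rot": [0,0,72]}
    - {"xyz": [10.4,28.7,0],"rot": [0,0,72]}
    - {"xyz": [10.4,28.7,0],"rot": [0,0,72]}
    - {"xyz": [10.4,28.7,0],"rot": [0,0,72]}
    - {"xyz": [10.4,28.7,0],"rot": [0,0,72]}
    - {"xyz": [10.4,28.7,0],"rot": [0,0,72]}

```text
t: 2.15
tool_pos: [0.4941, 0.2001, 0.2352]
orientation: [-2.228, -2.215, 0.001]
force: [0.4, 0.1, 0.0]
opening: 0.0465
```

```bash
cat >> h.py <<'E'
def look(name,fn):
    from plant import read_camera,read_state,calibration
    s=read_state(); c=calibration(name); im=read_camera(name); cv2.imwrite(fn,im[:,:,::-1])
    import pickle; pickle.dump(c,open(fn+'.pkl','wb')); return s,c,im[:,:,::-1].copy()
def st():
    from plant import read_state
    s=read_state(); M=R.from_rotvec(s['orientation']).as_matrix()
    print('t',round(s['t'],2),'p',s['tool_pos'].round(4),'yaw',round(np.degrees(np.arctan2(M[1,0],M[0,0])),2),'tilt',M[:2,2].round(4),'F',s['force'].round(2),'T',s['wrist_torque'].round(3),'op',round(s['opening'],4),'q',s['q'].round(3)); return s
E
python3 - <<'E'
from h import *
st(); look('wrist','pics/w1.png')
E
```

```text
t 2.15 p [0.4941 0.2001 0.2352] yaw 89.66 tilt [-0.0009 -0.0003] F [0.43 0.07 0.03] T [ 0.033 -0.168 -0.056] op 0.0465 q [ 0.289 -0.05   1.674 -0.     1.518 -1.276]
```

View pics/w1.png

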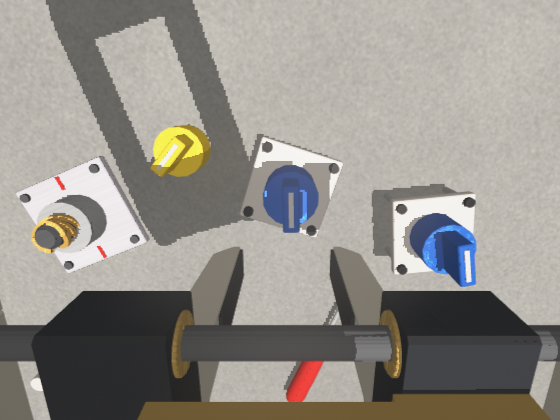

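The wrist view shows the near cap at (291,200) with its white line vertical at (291,190–230), the far cap at (445,250), and the gauge at the left with index marks at (60,183) and (103,252). I measure from these.

Run:
```python
from h import *
import pickle
c=pickle.load(open('pics/w1.png.pkl','rb')); im=cv2.imread('pics/w1.png')
g=im.min(2)
for nm,b in [('N1',(275,175,310,240)),('N2',(450,235,485,290))]:
    x0,y0,x1,y1=b; r=im[y0:y1,x0:x1].astype(int)
    h=cv2.cvtColor(im[y0:y1,x0:x1],cv2.COLOR_BGR2HSV)
    m=(h[...,1]<110)&(h[...,2]>90)
    k,l,s,ce=cv2.connectedComponentsWithStats(m.astype(np.uint8))
    for i in range(1,k):
        if 40<s[i,4]<600:
            ys,xs=np.where(l==i); rr=cv2.minAreaRect(np.stack([xs+x0,ys+y0],1).astype(np.float32)); bx=cv2.boxPoints(rr)
            W=np.array([plane(c,*p,.122)[:2] for p in bx]); e=[W[1]-W[0],W[2]-W[1]]; e=max(e,key=np.linalg.norm)
            print(nm,s[i],rr, plane(c,*rr[0],.122).round(4),'ang',np.degrees(np.arctan2(e[1],e[0])).round(1),'len',np.linalg.norm(e).round(4))
h=cv2.cvtColor(im,cv2.COLOR_BGR2HSV); m=((h[...,1]>120)&((h[...,0]<8)|(h[...,0]>172)))
m[:,150:]=0
k,l,s,ce=cv2.connectedComponentsWithStats(m.astype(np.uint8)); P=[]
for i in range(1,k):
    if s[i,4]>15: p=plane(c,*ce[i],.012); P.append(p); print('idx',ce[i].round(1),p.round(4),s[i,4])
d=P[0]-P[-1]; print('mid',(P[0]+P[-1])/2,np.degrees(np.arctan2(d[1],d[0])))
for q in [(25,198),(94,169),(138,239),(69,265)]: print('dot',plane(c,*q,.012).round(4))
for q in [(268,147),(335,168),(248,211),(311,230)]: print('nestdot',plane(c,*q,.052).round(4))
```

```text
N1 [  7   3  17  10 130] ((290.0, 182.5), (9.0, 16.0), 90.0) [0.4701 0.202  0.122 ] ang 89.7 len 0.0126
N1 [ 13  17   7  37 221] ((291.0, 210.0), (6.0, 36.0), 0.0) [0.4928 0.2027 0.122 ] ang 179.7 len 0.0304
N1 [  0  42  35  23 461] ((292.0, 228.0), (22.0, 34.0), 90.0) [0.5082 0.2035 0.122 ] ang 89.7 len 0.0276
N2 [ 14  15   8  33 188] ((467.2930908203125, 265.9827880859375), (32.062225341796875, 5.9896464347839355), 86.633544921875) [0.5434 0.3523 0.122 ] ang 11.5 len 0.0306
idx [ 59.7 182.9] [ 0.4937 -0.0552  0.012 ] 48
idx [101.5 251.3] [ 0.5773 -0.022   0.012 ] 38
mid [ 0.53548519 -0.03857947  0.012     ] -158.2963985814011
dot [ 0.511  -0.0981  0.012 ]
dot [ 0.4782 -0.014   0.012 ]
dot [0.5618 0.0237 0.012 ]
dot [ 0.595  -0.0641  0.012 ]
nestdot [0.4505 0.1813 0.052 ]
nestdot [0.4714 0.247  0.052 ]
nestdot [0.5154 0.1595 0.052 ]
nestdot [0.5365 0.2243 0.052 ]
```

carry_out:
  steps:
    - {"xyz": [0,0.2,-4],"rot": [0,0,0]}
    - {"xyz": [0,0.2,-8],"rot": [0,0,0]}
    - {"xyz": [0,0.2,-10],"rot": [0,0,0]}
    - {"xyz": [0,0.2,-10],"rot": [0,0,0]}

```text
t: 2.6
tool_pos: [0.4916, 0.2008, 0.1316]
orientation: [-2.229, -2.209, 0.01]
force: [-1.0, 0.4, -0.2]
opening: 0.0462
```

Run:
```python
from h import *
st(); look('wrist','pics/w2.png')
```

```text
t 2.6 p [0.4916 0.2008 0.1316] yaw 89.46 tilt [-0.0068 -0.002 ] F [-1.    0.4  -0.23] T [ 0.096 -0.118 -0.035] op 0.0462 q [ 0.291  0.026  1.792  0.     1.331 -1.27 ]
```

View pics/w2.png

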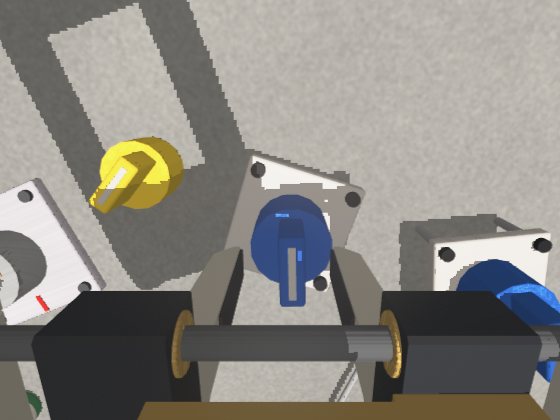

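carry_out:
  steps:
    - {"xyz": [0,0.1,-1.2],"rot": [0,0,0]}
    - {"xyz": [0.1,0.1,-2.2],"rot": [0,0,0]}
    - {"xyz": [0.1,0.1,-2.2],"rot": [0,0,0]}
    - {"xyz": [0.1,0.1,-2.2],"rot": [0,0,0]}

```text
t: 3.05
tool_pos: [0.4954, 0.2029, 0.1138]
orientation: [-2.23, -2.213, 0.0]
force: [0.1, 0.7, 0.7]
opening: 0.0466
```

Run:
```python
from h import *
st()
```

```text
t 3.05 p [0.4954 0.2029 0.1138] yaw 89.58 tilt [-0. -0.] F [0.1  0.71 0.68] T [ 0.078 -0.122 -0.014] op 0.0466 q [ 0.293  0.05   1.802 -0.     1.29  -1.271]
```

carry_out:
  steps:
    - {"xyz": [-0.1,0,-0.6],"rot": [0,0,0]}
    - {"xyz": [-0.1,0,-0.6],"rot": [0,0,0]}
    - {"xyz": [-0.1,0,-0.6],"rot": [0,0,0]}

```text
t: 3.35
tool_pos: [0.4943, 0.2029, 0.1076]
orientation: [-2.229, -2.213, 0.0]
force: [-1.0, -0.1, -0.0]
opening: 0.0464
```

carry_out:
  steps:
    - {"xyz": [0,0,0],"rot": [0,0,0]}
    - {"xyz": [0,0,0],"rot": [0,0,0]}
    - {"xyz": [0,0,0],"rot": [0,0,0]}
    - {"xyz": [0,0,0],"rot": [0,0,0]}
    - {"xyz": [0,0,0],"rot": [0,0,0]}
  grip: 0
  force: 15

```text
t: 3.85
tool_pos: [0.4944, 0.2029, 0.1077]
orientation: [2.229, 2.213, 0.0]
force: [-0.4, 0.1, -0.1]
opening: 0.0136
```

Run:
```python
from h import *
st()
```

```text
t 3.85 p [0.4944 0.2029 0.1077] yaw 89.59 tilt [0.0001 0.0001] F [-0.36  0.06 -0.14] T [ 0.012 -0.09  -0.031] op 0.0136 q [ 0.293  0.054  1.81   0.     1.278 -1.27 ]
```

carry_out:
  steps:
    - {"xyz": [0,0,2],"rot": [0,0,0]}
    - {"xyz": [0,0,5],"rot": [0,0,0]}
    - {"xyz": [0.7,-4,6],"rot": [0,0,5]}
    - {"xyz": [1.4,-8,6],"rot": [0,0,12]}
    - {"xyz": [2.1,-12,6],"rot": [0,0,19]}
    - {"xyz": [2.8,-16,6],"rot": [0,0,26]}
    - {"xyz": [3.5,-20,6],"rot": [0,0,26]}
    - {"xyz": [4.0,-23,6],"rot": [0,0,26]}
    - {"xyz": [4.2,-24.2,6],"rot": [0,0,26]}
    - {"xyz": [4.2,-24.2,6],"rot": [0,0,26]}

```text
t: 4.85
tool_pos: [0.5364, -0.0403, 0.1675]
orientation: [-1.677, -2.656, 0.0]
force: [-0.2, 0.4, -0.5]
opening: 0.0139
```

Run:
```python
from h import *
st(); look('wrist','pics/w3.png'); look('scene','pics/s3.png'); look('side','pics/d3.png')
a=cv2.imread('pics/s3.png')[140:240,220:360];b=cv2.imread('pics/d3.png')[150:270,240:370]
cv2.imwrite('pics/c3.png',np.hstack([cv2.resize(a,(400,300)),cv2.resize(b,(390,300))]))
```

```text
t 4.85 p [ 0.5364 -0.0403  0.1675] yaw 115.45 tilt [-0.0003  0.    ] F [-0.21  0.4  -0.53] T [ 0.117 -0.079  0.016] op 0.0139 q [-0.17   0.005  1.745 -0.     1.392 -2.185]
```

View pics/w3.png

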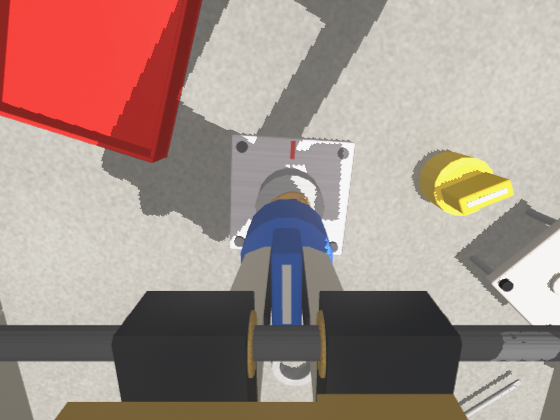

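View pics/c3.png

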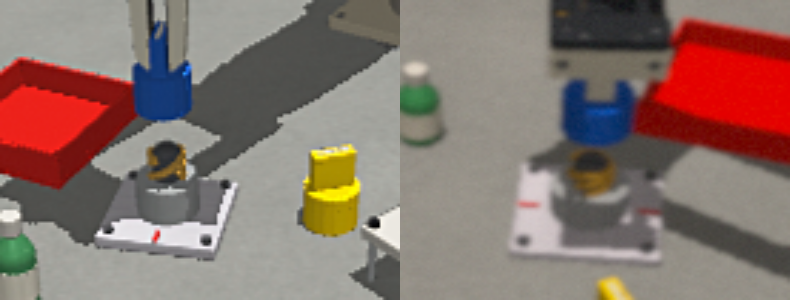

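Run:
```python
from h import *
import pickle
for n,box in (('s3',(240,145,310,225)),('d3',(270,160,340,240))):
    c=pickle.load(open(f'pics/{n}.png.pkl','rb')); im=cv2.imread(f'pics/{n}.png'); h=cv2.cvtColor(im,cv2.COLOR_BGR2HSV)
    x0,y0,x1,y1=box
    sub=h[y0:y1,x0:x1]; blue=(sub[...,0]>100)&(sub[...,0]<130)&(sub[...,1]>120)
    yel=(sub[...,0]>10)&(sub[...,0]<30)&(sub[...,1]>100)
    for nm,m in(('blue',blue),('yel',yel)):
        k,l,s,ce=cv2.connectedComponentsWithStats(m.astype(np.uint8)); i=1+np.argmax(s[1:,4]); mm=l==i
        ys=np.where(mm.any(1))[0]
        out=[]
        for y in ys:
            xs=np.where(mm[y])[0]; out.append((y+y0,xs[0]+x0,xs[-1]+x0,(xs[0]+xs[-1])/2+x0))
        print(n,nm,out)
    for z in (.112,.13,.148): print('cap axis pred',z,proj(c,(.5360,-.0403,z)).round(1))
    for z in (.05,.06,.075): print('post pred',z,proj(c,(.5365,-.0395,z)).round(1))
    print('d/dx',proj(c,(.5465,-.04,.06))-proj(c,(.5365,-.04,.06)),'d/dy',proj(c,(.5365,-.03,.06))-proj(c,(.5365,-.04,.06)))
```

```text
s3 blue [(np.int64(147), np.int64(275), np.int64(275), np.float64(275.0)), (np.int64(148), np.int64(274), np.int64(277), np.float64(275.5)), (np.int64(149), np.int64(274), np.int64(277), np.float64(275.5)), (np.int64(150), np.int64(273), np.int64(278), np.float64(275.5)), (np.int64(151), np.int64(273), np.int64(277), np.float64(275.0)), (np.int64(152), np.int64(273), np.int64(277), np.float64(275.0)), (np.int64(153), np.int64(272), np.int64(277), np.float64(274.5)), (np.int64(154), np.int64(272), np.int64(278), np.float64(275.0)), (np.int64(155), np.int64(272), np.int64(278), np.float64(275.0)), (np.int64(156), np.int64(272), np.int64(278), np.float64(275.0)), (np.int64(157), np.int64(272), np.int64(278), np.float64(275.0)), (np.int64(158), np.int64(272), np.int64(278), np.float64(275.0)), (np.int64(159), np.int64(272), np.int64(278), np.float64(275.0)), (np.int64(160), np.int64(272), np.int64(278), np.float64(275.0)), (np.int64(161), np.int64(268), np.int64(285), np.float64(276.5)), (np.int64(162), np.int64(267), np.int64(286), np.float64(276.5)), (np.int64(163), np.int64(267), np.i
[... 4343 characters left out ...]
1), np.int64(297), np.int64(311), np.float64(304.0)), (np.int64(222), np.int64(298), np.int64(310), np.float64(304.0)), (np.int64(223), np.int64(298), np.int64(310), np.float64(304.0)), (np.int64(224), np.int64(298), np.int64(309), np.float64(303.5)), (np.int64(225), np.int64(299), np.int64(309), np.float64(304.0)), (np.int64(226), np.int64(301), np.int64(308), np.float64(304.5)), (np.int64(227), np.int64(301), np.int64(306), np.float64(303.5))]
cap axis pred 0.112 [304.9 199.9]
cap axis pred 0.13 [305.2 193.5]
cap axis pred 0.148 [305.6 186.9]
post pred 0.05 [303.3 220.9]
post pred 0.06 [303.4 217.6]
post pred 0.075 [303.7 212.7]
d/dx [-4.14797825 -1.47804424] d/dy [-1.94716403  2.87769763]
```

carry_out:
  steps:
    - {"xyz": [0.05,0.1,-1.5],"rot": [0,0,0]}
    - {"xyz": [0.05,0.1,-3],"rot": [0,0,0]}
    - {"xyz": [0.05,0.1,-3.4],"rot": [0,0,0]}
    - {"xyz": [0.05,0.1,-3.4],"rot": [0,0,0]}
    - {"xyz": [0.05,0.1,-3.6],"rot": [0,0,0]}
    - {"xyz": [0.05,0.1,-3.8],"rot": [0,0,0]}
    - {"xyz": [0.05,0.1,-4],"rot": [0,0,0]}
    - {"xyz": [0.05,0.1,-4],"rot": [0,0,0]}
  force: 10

```text
t: 5.8
tool_pos: [0.5369, -0.0382, 0.1276]
orientation: [1.674, 2.658, 0.0]
force: [-0.5, -0.7, -1.2]
opening: 0.0139
```

Run:
```python
from h import *
st()
```

```text
t 5.8 p [ 0.5369 -0.0382  0.1276] yaw 115.58 tilt [ 0.0001 -0.    ] F [-0.54 -0.72 -1.18] T [ 0.142 -0.149  0.025] op 0.0139 q [-0.166  0.042  1.783 -0.     1.316 -2.184]
```

carry_out:
  steps:
    - {"xyz": [0,-0.1,0],"rot": [0,0,0]}
    - {"xyz": [0,-0.1,-0.2],"rot": [0,0,0]}
    - {"xyz": [0,-0.1,-0.4],"rot": [0,0,0]}
    - {"xyz": [0,-0.1,-0.6],"rot": [0,0,0]}
    - {"xyz": [0,-0.1,-0.6],"rot": [0,0,0]}

```text
t: 6.3
tool_pos: [0.5367, -0.0389, 0.1212]
orientation: [-1.674, -2.658, -0.0]
force: [-0.4, 1.2, -0.7]
opening: 0.0139
```

Run:
```python
from h import *
st()
```

```text
t 6.3 p [ 0.5367 -0.0389  0.1212] yaw 115.59 tilt [-0.0005  0.0004] F [-0.35  1.16 -0.67] T [ 0.228 -0.189  0.037] op 0.0139 q [-0.168  0.049  1.788  0.     1.305 -2.185]
```

carry_out:
  steps:
    - {"xyz": [0,0,-0.1],"rot": [0,0,0]}
    - {"xyz": [0,0,-0.2],"rot": [0,0,0]}
    - {"xyz": [0,0,-0.3],"rot": [0,0,0]}
    - {"xyz": [0,0,-0.3],"rot": [0,0,0]}

```text
t: 6.7
tool_pos: [0.5369, -0.0389, 0.1186]
orientation: [-1.674, -2.658, -0.001]
force: [0.2, 3.0, -0.4]
opening: 0.0142
```

carry_out:
  steps:
    - {"xyz": [0,0,-0.1],"rot": [0,0,0]}
    - {"xyz": [0,0,-0.2],"rot": [0,0,0]}
    - {"xyz": [0,0,-0.2],"rot": [0,0,0]}

```text
t: 7.0
tool_pos: [0.537, -0.0389, 0.1166]
orientation: [-1.674, -2.658, -0.001]
force: [0.7, 3.4, 0.4]
opening: 0.0141
```

Run:
```python
from h import *
st()
```

```text
t 7.0 p [ 0.537  -0.0389  0.1166] yaw 115.59 tilt [0.0002 0.0003] F [0.66 3.42 0.42] T [ 0.929 -0.233  0.003] op 0.0141 q [-0.168  0.054  1.792  0.     1.296 -2.185]
```

carry_out:
  steps:
    - {"xyz": [0,0.1,0],"rot": [0,0,0]}
    - {"xyz": [0,0.1,-0.1],"rot": [0,0,0]}
    - {"xyz": [0,0.1,-0.1],"rot": [0,0,0]}

```text
t: 7.3
tool_pos: [0.5366, -0.0384, 0.1153]
orientation: [-1.674, -2.658, 0.001]
force: [-0.1, 0.9, 0.4]
opening: 0.0141
```

Run:
```python
from h import *
st()
```

```text
t 7.3 p [ 0.5366 -0.0384  0.1153] yaw 115.59 tilt [-0.0006 -0.0006] F [-0.11  0.92  0.39] T [ 0.132 -0.192  0.002] op 0.0141 q [-1.660e-01  5.500e-02  1.793e+00 -1.000e-03  1.294e+00 -2.184e+00]
```

Good, the side force is relieved. I keep feeling downward in 1 mm steps.

carry_out:
  steps:
    - {"xyz": [0,0,-0.1],"rot": [0,0,0]}
    - {"xyz": [0,0,-0.1],"rot": [0,0,0]}

```text
t: 7.5
tool_pos: [0.5367, -0.0383, 0.1144]
orientation: [-1.674, -2.658, 0.001]
force: [-0.3, -0.1, -0.4]
opening: 0.014
```

carry_out:
  steps:
    - {"xyz": [0,0,-0.1],"rot": [0,0,0]}
    - {"xyz": [0,0,-0.1],"rot": [0,0,0]}

```text
t: 7.7
tool_pos: [0.537, -0.0382, 0.114]
orientation: [1.674, 2.658, -0.0]
force: [-0.3, 0.2, 3.8]
opening: 0.014
```

Run:
```python
from h import *
st()
```

```text
t 7.7 p [ 0.537  -0.0382  0.114 ] yaw 115.59 tilt [ 0.0003 -0.0002] F [-0.31  0.15  3.75] T [ 0.013  0.157 -0.027] op 0.014 q [-0.166  0.057  1.794 -0.     1.29  -2.184]
```

carry_out:
  steps:
    - {"xyz": [0,0,0.02],"rot": [0,0,-3]}
    - {"xyz": [0,0,-0.02],"rot": [0,0,-6]}
    - {"xyz": [0,0,-0.06],"rot": [0,0,-9]}
    - {"xyz": [0,0,-0.1],"rot": [0,0,-12]}
    - {"xyz": [0,0,-0.15],"rot": [0,0,-15]}

```text
t: 8.2
tool_pos: [0.537, -0.0382, 0.1122]
orientation: [2.009, 2.415, 0.0]
force: [0.4, 0.0, 0.4]
opening: 0.0138
```

Run:
```python
from h import *
st()
```

```text
t 8.2 p [ 0.537  -0.0382  0.1122] yaw 100.46 tilt [ 0.0003 -0.0001] F [0.43 0.04 0.38] T [ 0.071 -0.101  0.036] op 0.0138 q [-0.166  0.059  1.795 -0.     1.287 -1.92 ]
```

carry_out:
  steps:
    - {"xyz": [0,0,-0.04],"rot": [0,0,-3]}
    - {"xyz": [0,0,-0.08],"rot": [0,0,-6]}
    - {"xyz": [0,0,-0.12],"rot": [0,0,-9]}
    - {"xyz": [0,0,-0.17],"rot": [0,0,-12]}
    - {"xyz": [0,0,-0.21],"rot": [0,0,-15]}

```text
t: 8.7
tool_pos: [0.5371, -0.0382, 0.1102]
orientation: [2.307, 2.132, 0.0]
force: [0.2, -0.2, 1.2]
opening: 0.0142
```

carry_out:
  steps:
    - {"xyz": [0,0,-0.04],"rot": [0,0,-3]}
    - {"xyz": [0,0,-0.08],"rot": [0,0,-6]}
    - {"xyz": [0,0,-0.12],"rot": [0,0,-9]}
    - {"xyz": [0,0,-0.17],"rot": [0,0,-12]}
    - {"xyz": [0,0,-0.21],"rot": [0,0,-15]}

```text
t: 9.2
tool_pos: [0.5371, -0.0382, 0.1081]
orientation: [2.566, 1.812, 0.001]
force: [-0.2, 0.3, 0.7]
opening: 0.0137
```

Run:
```python
from h import *
st()
```

```text
t 9.2 p [ 0.5371 -0.0382  0.1081] yaw 70.47 tilt [ 0.0005 -0.0001] F [-0.2   0.33  0.67] T [ 0.049 -0.115  0.003] op 0.0137 q [-0.166  0.063  1.799 -0.     1.279 -1.396]
```

carry_out:
  steps:
    - {"xyz": [0,0,-0.04],"rot": [0,0,-3]}
    - {"xyz": [0,0,-0.08],"rot": [0,0,-6]}
    - {"xyz": [0,0,-0.12],"rot": [0,0,-9]}
    - {"xyz": [0,0,-0.17],"rot": [0,0,-12]}

```text
t: 9.6
tool_pos: [0.5371, -0.0382, 0.1064]
orientation: [2.741, 1.534, 0.0]
force: [-1.1, -0.2, 1.5]
opening: 0.0138
```

carry_out:
  steps:
    - {"xyz": [0,0,-0.03],"rot": [0,0,-2]}
    - {"xyz": [0,0,-0.06],"rot": [0,0,-4]}
    - {"xyz": [0,0,-0.06],"rot": [0,0,-4]}

```text
t: 9.9
tool_pos: [0.5371, -0.0381, 0.1059]
orientation: [2.792, 1.44, 0.001]
force: [-0.4, 0.6, 1.4]
opening: 0.014
```

Run:
```python
from h import *
st()
```

```text
t 9.9 p [ 0.5371 -0.0381  0.1059] yaw 54.56 tilt [ 0.0006 -0.    ] F [-0.35  0.55  1.37] T [ 0.103 -0.194  0.043] op 0.014 q [-0.166  0.066  1.8    0.     1.275 -1.118]
```

carry_out:
  steps:
    - {"xyz": [0,0,-0.03],"rot": [0,0,-2]}
    - {"xyz": [0,0,-0.06],"rot": [0,0,-4]}
    - {"xyz": [0,0,-0.06],"rot": [0,0,-4]}

```text
t: 10.2
tool_pos: [0.5371, -0.0381, 0.1053]
orientation: [2.84, 1.343, 0.001]
force: [0.4, -0.6, 1.2]
opening: 0.014
```

Run:
```python
from h import *
st()
```

```text
t 10.2 p [ 0.5371 -0.0381  0.1053] yaw 50.61 tilt [ 0.0006 -0.    ] F [ 0.41 -0.57  1.23] T [ 0.091 -0.157  0.013] op 0.014 q [-0.166  0.067  1.801  0.     1.274 -1.05 ]
```

carry_out:
  steps:
    - {"xyz": [0,0,-0.03],"rot": [0,0,-2]}
    - {"xyz": [0,0,-0.06],"rot": [0,0,-4]}
    - {"xyz": [0,0,-0.06],"rot": [0,0,-4]}

```text
t: 10.5
tool_pos: [0.5372, -0.0381, 0.105]
orientation: [2.885, 1.244, 0.001]
force: [-0.9, 0.9, 3.6]
opening: 0.0136
```

Run:
```python
from h import *
st()
```

```text
t 10.5 p [ 0.5372 -0.0381  0.105 ] yaw 46.65 tilt [ 0.0008 -0.0001] F [-0.89  0.91  3.63] T [ 0.041  0.033 -0.057] op 0.0136 q [-0.166  0.067  1.801  0.     1.273 -0.98 ]
```

carry_out:
  steps:
    - {"xyz": [0,0,-0.02],"rot": [0,0,-2]}
    - {"xyz": [0,0,-0.04],"rot": [0,0,-3]}
    - {"xyz": [0,0,-0.04],"rot": [0,0,-3]}

```text
t: 10.8
tool_pos: [0.5373, -0.0381, 0.105]
orientation: [2.915, 1.169, 0.001]
force: [-1.7, 1.1, 7.2]
opening: 0.0139
```

Run:
```python
from h import *
st()
```

```text
t 10.8 p [ 0.5373 -0.0381  0.105 ] yaw 43.69 tilt [ 0.001  -0.0002] F [-1.67  1.12  7.24] T [0.11  0.305 0.073] op 0.0139 q [-0.166  0.067  1.801  0.     1.273 -0.929]
```

carry_out:
  steps:
    - {"xyz": [0,0,0.06],"rot": [0,0,0]}
    - {"xyz": [0,0,0.06],"rot": [0,0,-2]}
    - {"xyz": [0,0,0.06],"rot": [0,0,-4]}
    - {"xyz": [0,0,0.06],"rot": [0,0,-4]}

```text
t: 11.2
tool_pos: [0.5374, -0.038, 0.105]
orientation: [2.955, 1.065, 0.002]
force: [1.5, 1.5, 3.5]
opening: 0.014
```

Run:
```python
from h import *
st()
```

```text
t 11.2 p [ 0.5374 -0.038   0.105 ] yaw 39.65 tilt [0.0011 0.0002] F [1.51 1.52 3.46] T [ 0.245 -0.399  0.085] op 0.014 q [-0.166  0.067  1.801  0.     1.273 -0.858]
```

carry_out:
  steps:
    - {"xyz": [0,0,0.02],"rot": [0,0,-2]}
    - {"xyz": [0,0,0.02],"rot": [0,0,-3]}
    - {"xyz": [0,0,0.02],"rot": [0,0,-3]}

```text
t: 11.5
tool_pos: [0.5372, -0.038, 0.105]
orientation: [2.982, 0.988, 0.001]
force: [2.9, 2.2, 1.5]
opening: 0.0142
```

Run:
```python
from h import *
st()
look('scene','pics/s4.png'); look('side','pics/d4.png')
a=cv2.imread('pics/s4.png')[140:240,220:360];b=cv2.imread('pics/d4.png')[150:270,240:370]
cv2.imwrite('pics/c4.png',np.hstack([cv2.resize(a,(400,300)),cv2.resize(b,(390,300))]))
```

```text
t 11.5 p [ 0.5372 -0.038   0.105 ] yaw 36.66 tilt [0.0008 0.0002] F [2.85 2.22 1.49] T [ 0.382 -0.688  0.249] op 0.0142 q [-0.166  0.067  1.801  0.     1.273 -0.806]
```

View pics/c4.png

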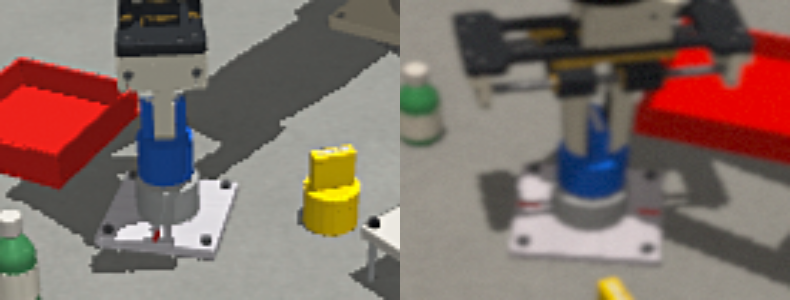

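Cap 1 stops dead. Its height stays at z=0.105 (rim about 4.3–4.5 mm above the seat), the torque rises to 0.25 N·m and the axial force rises when pressed further. This is the shallow cap, so I unwind it.

carry_out:
  steps:
    - {"xyz": [0,0,0],"rot": [0,0,4]}
    - {"xyz": [0,0,0.02],"rot": [0,0,8]}
    - {"xyz": [0,0,0.07],"rot": [0,0,12]}
    - {"xyz": [0,0,0.12],"rot": [0,0,16]}
    - {"xyz": [0,0,0.18],"rot": [0,0,20]}
    - {"xyz": [0,0,0.23],"rot": [0,0,24]}
    - {"xyz": [0,0,0.29],"rot": [0,0,28]}
    - {"xyz": [0,0,0.34],"rot": [0,0,32]}
    - {"xyz": [0,0,0.4],"rot": [0,0,36]}

```text
t: 12.5
tool_pos: [0.5361, -0.0379, 0.1082]
orientation: [-2.527, -1.863, 0.002]
force: [0.7, 2.0, -0.1]
opening: 0.014
```

Run:
```python
from h import *
st()
```

```text
t 12.5 p [ 0.5361 -0.0379  0.1082] yaw 72.8 tilt [-0.0018  0.0006] F [ 0.69  1.96 -0.1 ] T [ 0.538 -0.168 -0.048] op 0.014 q [-0.166  0.063  1.799  0.     1.282 -1.437]
```

carry_out:
  steps:
    - {"xyz": [0,0,0.1],"rot": [0,0,5]}
    - {"xyz": [0,0,0.17],"rot": [0,0,10]}
    - {"xyz": [0,0,0.24],"rot": [0,0,15]}
    - {"xyz": [0,0,0.31],"rot": [0,0,20]}
    - {"xyz": [0,0,0.38],"rot": [0,0,25]}
    - {"xyz": [0,0,0.45],"rot": [0,0,30]}
    - {"xyz": [0,0,0.52],"rot": [0,0,35]}
    - {"xyz": [0,0,0.58],"rot": [0,0,39]}
    - {"xyz": [0,0,0.65],"rot": [0,0,43]}
    - {"xyz": [0,0,0.65],"rot": [0,0,43]}

```text
t: 13.5
tool_pos: [0.5364, -0.0383, 0.1147]
orientation: [-1.671, -2.659, 0.001]
force: [2.1, -0.6, -2.1]
opening: 0.0139
```

Run:
```python
from h import *
st()
```

```text
t 13.5 p [ 0.5364 -0.0383  0.1147] yaw 115.69 tilt [-0.0012 -0.0001] F [ 2.09 -0.64 -2.09] T [ 0.153 -0.409 -0.022] op 0.0139 q [-0.166  0.056  1.794 -0.     1.293 -2.185]
```

Now the lift, starting gently.

carry_out:
  steps:
    - {"xyz": [0,0,0.2],"rot": [0,0,0]}
    - {"xyz": [0,0,0.4],"rot": [0,0,0]}
    - {"xyz": [0,0,0.6],"rot": [0,0,0]}
    - {"xyz": [0,0,0.6],"rot": [0,0,0]}

```text
t: 13.9
tool_pos: [0.5369, -0.0382, 0.1217]
orientation: [1.675, 2.658, -0.0]
force: [0.1, 0.4, -1.5]
opening: 0.0139
```

Run:
```python
from h import *
st()
```

```text
t 13.9 p [ 0.5369 -0.0382  0.1217] yaw 115.56 tilt [ 0.     -0.0002] F [ 0.1   0.39 -1.55] T [ 0.075 -0.161  0.054] op 0.0139 q [-0.166  0.049  1.788 -0.     1.305 -2.183]
```

carry_out:
  steps:
    - {"xyz": [0,0,3],"rot": [0,0,0]}
    - {"xyz": [0,0,5],"rot": [0,0,0]}
    - {"xyz": [-1,-4,5],"rot": [0,0,0]}
    - {"xyz": [-2,-8,4],"rot": [0,0,0]}
    - {"xyz": [-3.1,-12,3],"rot": [0,0,0]}
    - {"xyz": [-4.2,-16,2],"rot": [0,0,0]}
    - {"xyz": [-5.2,-20.2,1],"rot": [0,0,0]}
    - {"xyz": [-5.2,-20.2,-1],"rot": [0,0,0]}
    - {"xyz": [-5.2,-20.2,-3],"rot": [0,0,0]}
    - {"xyz": [-5.2,-20.2,-4],"rot": [0,0,0]}

```text
t: 14.9
tool_pos: [0.4835, -0.24, 0.0793]
orientation: [-1.675, -2.655, 0.0]
force: [0.1, 1.1, -1.1]
opening: 0.014
```

Run:
```python
from h import *
st()
look('scene','pics/s5.png'); look('side','pics/d5.png')
a=cv2.imread('pics/s5.png')[110:210,170:310];b=cv2.imread('pics/d5.png')[130:250,290:420]
cv2.imwrite('pics/c5.png',np.hstack([cv2.resize(a,(400,300)),cv2.resize(b,(390,300))]))
```

```text
t 14.9 p [ 0.4835 -0.24    0.0793] yaw 115.51 tilt [-0.0026  0.0015] F [ 0.1   1.07 -1.15] T [ 0.065 -0.086 -0.009] op 0.014 q [-0.556  0.105  1.812 -0.     1.228 -2.572]
```

View pics/c5.png

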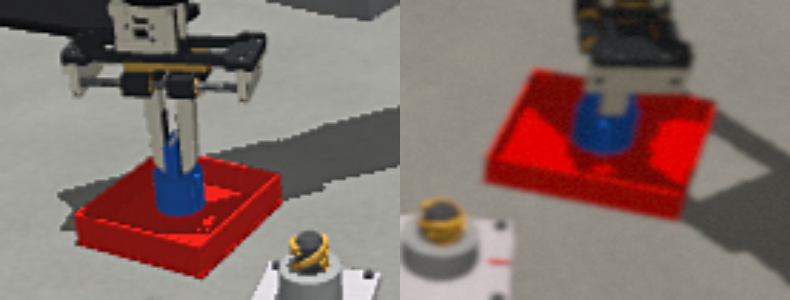

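carry_out:
  steps:
    - {"xyz": [0,0,-0.8],"rot": [0,0,0]}
    - {"xyz": [0,0,-1.5],"rot": [0,0,0]}
    - {"xyz": [0,0,-1.7],"rot": [0,0,0]}
    - {"xyz": [0,0,-1.7],"rot": [0,0,0]}
    - {"xyz": [0,0,-1.7],"rot": [0,0,0]}

```text
t: 15.5
tool_pos: [0.4851, -0.2401, 0.0647]
orientation: [1.674, 2.658, 0.0]
force: [0.1, -0.4, -0.2]
opening: 0.014
```

carry_out:
  steps:
    - {"xyz": [0,0,-0.1],"rot": [0,0,0]}
    - {"xyz": [0,0,-0.1],"rot": [0,0,0]}

```text
t: 15.7
tool_pos: [0.485, -0.2402, 0.0635]
orientation: [1.674, 2.658, -0.0]
force: [-1.0, -1.0, 0.9]
opening: 0.0137
```

carry_out:
  steps:
    - {"xyz": [0,0,-0.15],"rot": [0,0,0]}
    - {"xyz": [0,0,-0.2],"rot": [0,0,0]}
    - {"xyz": [0,0,-0.2],"rot": [0,0,0]}

```text
t: 16.0
tool_pos: [0.4848, -0.2401, 0.0612]
orientation: [-1.674, -2.658, 0.0]
force: [0.2, -0.5, -0.4]
opening: 0.014
```

carry_out:
  steps:
    - {"xyz": [0,0,-0.1],"rot": [0,0,0]}
    - {"xyz": [0,0,-0.1],"rot": [0,0,0]}

```text
t: 16.2
tool_pos: [0.4848, -0.24, 0.0602]
orientation: [-1.674, -2.658, -0.0]
force: [0.8, 0.1, -1.3]
opening: 0.014
```

carry_out:
  steps:
    - {"xyz": [0,0,-0.1],"rot": [0,0,0]}
    - {"xyz": [0,0,-0.1],"rot": [0,0,0]}

```text
t: 16.4
tool_pos: [0.4851, -0.2402, 0.0596]
orientation: [1.674, 2.658, 0.0]
force: [-0.4, 1.5, 0.7]
opening: 0.0144
```

carry_out:
  steps:
    - {"xyz": [0,0,0],"rot": [0,0,0]}
    - {"xyz": [0,0,0],"rot": [0,0,0]}
    - {"xyz": [0,0,0],"rot": [0,0,0]}
    - {"xyz": [0,0,1],"rot": [0,0,0]}
    - {"xyz": [0,0,3],"rot": [0,0,0]}
    - {"xyz": [0,0,7],"rot": [0,0,0]}
    - {"xyz": [0,0,12],"rot": [0,0,0]}
    - {"xyz": [0,0,16],"rot": [0,0,0]}
    - {"xyz": [0,0,16],"rot": [0,0,0]}
  grip: 0.5

```text
t: 17.3
tool_pos: [0.4881, -0.2421, 0.228]
orientation: [1.668, 2.647, 0.0]
force: [0.2, -0.8, 0.3]
opening: 0.0463
```

Run:
```python
from h import *
st()
look('scene','pics/s6.png'); look('side','pics/d6.png')
a=cv2.imread('pics/s6.png')[110:210,170:310];b=cv2.imread('pics/d6.png')[130:250,290:420]
cv2.imwrite('pics/c6.png',np.hstack([cv2.resize(a,(400,300)),cv2.resize(b,(390,300))]))
```

```text
t 17.3 p [ 0.4881 -0.2421  0.228 ] yaw 115.59 tilt [ 0.0108 -0.0067] F [ 0.21 -0.82  0.28] T [ 0.116 -0.147  0.013] op 0.0463 q [-0.555 -0.028  1.665 -0.     1.491 -2.572]
```

View pics/c6.png

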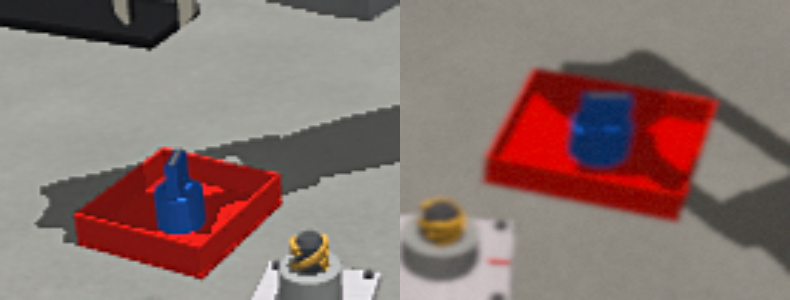

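carry_out:
  steps:
    - {"xyz": [5.9,59.2,0],"rot": [0,0,-14]}
    - {"xyz": [5.9,59.2,0],"rot": [0,0,-14]}
    - {"xyz": [5.9,59.2,0],"rot": [0,0,-14]}
    - {"xyz": [5.9,59.2,0],"rot": [0,0,-14]}
    - {"xyz": [5.9,59.2,0],"rot": [0,0,-14]}
    - {"xyz": [5.9,59.2,0],"rot": [0,0,-14]}
    - {"xyz": [5.9,59.2,0],"rot": [0,0,-14]}
    - {"xyz": [5.9,59.2,0],"rot": [0,0,-14]}
    - {"xyz": [5.9,59.2,0],"rot": [0,0,-14]}
    - {"xyz": [5.9,59.2,0],"rot": [0,0,-14]}

```text
t: 18.4
tool_pos: [0.5329, 0.2557, 0.2171]
orientation: [-1.985, -2.433, 0.005]
force: [0.4, -0.6, -0.0]
opening: 0.0464
```

Run:
```python
from h import *
st()
```

```text
t 18.4 p [0.5329 0.2557 0.2171] yaw 101.6 tilt [-0.0031 -0.0013] F [ 0.35 -0.63 -0.03] T [ 0.086 -0.205  0.043] op 0.0464 q [ 0.361  0.118  1.535 -0.     1.492 -1.412]
```

carry_out:
  steps:
    - {"xyz": [0.5,4.5,0],"rot": [0,0,0]}
    - {"xyz": [1.1,9,0],"rot": [0,0,0]}
    - {"xyz": [1.1,9.4,0],"rot": [0,0,0]}
    - {"xyz": [1.1,9.4,-4],"rot": [0,0,0]}
    - {"xyz": [1.1,9.4,-7],"rot": [0,0,0]}
    - {"xyz": [1.1,9.4,-7],"rot": [0,0,0]}
    - {"xyz": [1.1,9.4,-7],"rot": [0,0,0]}

```text
t: 19.1
tool_pos: [0.5441, 0.347, 0.148]
orientation: [-1.985, -2.433, 0.005]
force: [0.3, 0.2, 0.7]
opening: 0.0469
```

Run:
```python
from h import *
st();look('wrist','pics/w7.png')
```

```text
t 19.1 p [0.5441 0.347  0.148 ] yaw 101.57 tilt [-0.0032 -0.0018] F [0.27 0.23 0.73] T [ 0.112 -0.176 -0.012] op 0.0469 q [ 0.488  0.308  1.446 -0.     1.391 -1.284]
```

View pics/w7.png

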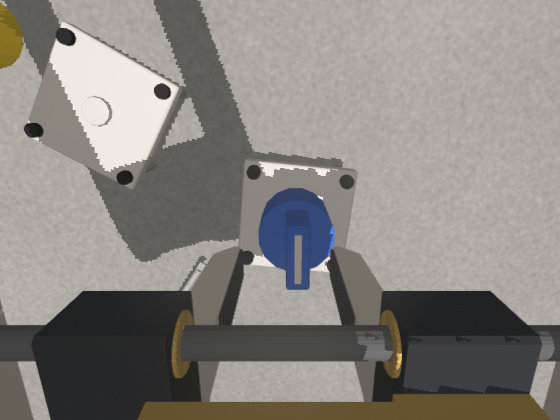

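carry_out:
  steps:
    - {"xyz": [0,0.5,-1],"rot": [0,0,0]}
    - {"xyz": [0,0.5,-2.5],"rot": [0,0,0]}
    - {"xyz": [0,0.5,-3.5],"rot": [0,0,0]}
    - {"xyz": [0,0.5,-3.5],"rot": [0,0,0]}
    - {"xyz": [0,0.5,-3.5],"rot": [0,0,0]}

```text
t: 19.65
tool_pos: [0.5447, 0.3527, 0.1136]
orientation: [-1.986, -2.434, 0.002]
force: [-0.4, -0.3, -0.1]
opening: 0.0469
```

Run:
```python
from h import *
st()
```

```text
t 19.65 p [0.5447 0.3527 0.1136] yaw 101.59 tilt [-0.0012 -0.0007] F [-0.36 -0.35 -0.08] T [ 0.108 -0.128  0.057] op 0.0469 q [ 0.496  0.344  1.467 -0.     1.332 -1.277]
```

carry_out:
  steps:
    - {"xyz": [0,0,-0.6],"rot": [0,0,0]}
    - {"xyz": [0,0,-0.6],"rot": [0,0,0]}
    - {"xyz": [0,0,-0.6],"rot": [0,0,0]}

```text
t: 19.95
tool_pos: [0.5452, 0.353, 0.1084]
orientation: [1.986, 2.434, 0.0]
force: [-0.3, -0.4, -0.3]
opening: 0.0465
```

carry_out:
  steps:
    - {"xyz": [0,0,0],"rot": [0,0,0]}
    - {"xyz": [0,0,0],"rot": [0,0,0]}
    - {"xyz": [0,0,0],"rot": [0,0,0]}
    - {"xyz": [0,0,0],"rot": [0,0,0]}
    - {"xyz": [0,0,0],"rot": [0,0,0]}
  grip: 0
  force: 15

```text
t: 20.45
tool_pos: [0.5452, 0.353, 0.1084]
orientation: [1.986, 2.434, 0.0]
force: [0.7, -0.5, -0.8]
opening: 0.0142
```

Run:
```python
from h import *
st()
```

```text
t 20.45 p [0.5452 0.353  0.1084] yaw 101.59 tilt [0.0001 0.0001] F [ 0.67 -0.53 -0.76] T [ 0.089 -0.132  0.017] op 0.0142 q [ 0.496  0.349  1.471  0.     1.322 -1.277]
```

carry_out:
  steps:
    - {"xyz": [0,0,2],"rot": [0,0,0]}
    - {"xyz": [0,0,5],"rot": [0,0,0]}
    - {"xyz": [0,-4,6],"rot": [0,0,3]}
    - {"xyz": [-0.1,-8.5,6],"rot": [0,0,6]}
    - {"xyz": [-0.2,-13,6],"rot": [0,0,10]}
    - {"xyz": [-0.3,-17.5,6],"rot": [0,0,14]}
    - {"xyz": [-0.4,-22,6],"rot": [0,0,14]}
    - {"xyz": [-0.5,-26.5,6],"rot": [0,0,14]}
    - {"xyz": [-0.6,-31,6],"rot": [0,0,14]}
    - {"xyz": [-0.7,-35,6],"rot": [0,0,14]}

```text
t: 21.45
tool_pos: [0.5378, 0.0009, 0.1685]
orientation: [1.675, 2.658, -0.0]
force: [0.1, 0.6, -0.9]
opening: 0.0142
```

Run:
```python
from h import *
st()
```

```text
t 21.45 p [0.5378 0.0009 0.1685] yaw 115.57 tilt [ 0.0003 -0.0002] F [ 0.12  0.61 -0.93] T [ 0.07  -0.111  0.004] op 0.0142 q [-0.093  0.004  1.744 -0.     1.393 -2.111]
```

carry_out:
  steps:
    - {"xyz": [0,-3,0],"rot": [0,0,0]}
    - {"xyz": [0,-4,0],"rot": [0,0,0]}
    - {"xyz": [0,-4,-2],"rot": [0,0,0]}
    - {"xyz": [0,-4,-3],"rot": [0,0,0]}
    - {"xyz": [0,-4,-3],"rot": [0,0,0]}
    - {"xyz": [0,-4,-3],"rot": [0,0,0]}
  force: 10

```text
t: 22.05
tool_pos: [0.5379, -0.0362, 0.1382]
orientation: [-1.672, -2.658, 0.0]
force: [-0.2, -0.1, 0.1]
opening: 0.0141
```

Run:
```python
from h import *
st()
look('scene','pics/s8.png'); look('side','pics/d8.png')
a=cv2.imread('pics/s8.png')[140:240,220:360];b=cv2.imread('pics/d8.png')[150:270,240:370]
cv2.imwrite('pics/c8.png',np.hstack([cv2.resize(a,(400,300)),cv2.resize(b,(390,300))]))
```

```text
t 22.05 p [ 0.5379 -0.0362  0.1382] yaw 115.65 tilt [-0.0009  0.0003] F [-0.22 -0.1   0.06] T [ 0.085 -0.171  0.006] op 0.0141 q [-0.162  0.035  1.77   0.     1.338 -2.181]
```

View pics/c8.png

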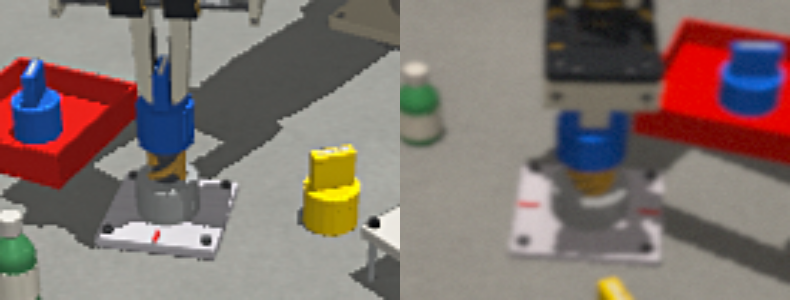

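carry_out:
  steps:
    - {"xyz": [-0.05,-0.15,0],"rot": [0,0,0]}
    - {"xyz": [-0.05,-0.15,0],"rot": [0,0,0]}
    - {"xyz": [-0.05,-0.15,-0.3],"rot": [0,0,0]}
    - {"xyz": [-0.05,-0.15,-0.6],"rot": [0,0,0]}
    - {"xyz": [-0.05,-0.15,-0.9],"rot": [0,0,0]}
    - {"xyz": [-0.05,-0.15,-0.9],"rot": [0,0,0]}

```text
t: 22.75
tool_pos: [0.5371, -0.0384, 0.1285]
orientation: [-1.674, -2.657, 0.001]
force: [0.8, -0.7, -0.6]
opening: 0.014
```

Run:
```python
from h import *
st()
```

```text
t 22.75 p [ 0.5371 -0.0384  0.1285] yaw 115.59 tilt [-0.0013  0.0002] F [ 0.81 -0.68 -0.59] T [ 0.094 -0.136  0.008] op 0.014 q [-0.167  0.044  1.78   0.     1.32  -2.184]
```

carry_out:
  steps:
    - {"xyz": [0,0,-0.2],"rot": [0,0,0]}
    - {"xyz": [0,0,-0.4],"rot": [0,0,0]}
    - {"xyz": [0,0,-0.6],"rot": [0,0,0]}
    - {"xyz": [0,0,-0.6],"rot": [0,0,0]}

```text
t: 23.15
tool_pos: [0.5374, -0.0385, 0.1229]
orientation: [-1.674, -2.658, 0.0]
force: [0.5, -0.0, -0.7]
opening: 0.0138
```

Run:
```python
from h import *
st()
```

```text
t 23.15 p [ 0.5374 -0.0385  0.1229] yaw 115.59 tilt [-0.0006  0.0001] F [ 0.5  -0.04 -0.74] T [ 0.084 -0.126 -0.007] op 0.0138 q [-0.167  0.049  1.784 -0.     1.308 -2.184]
```

carry_out:
  steps:
    - {"xyz": [0,0,-0.1],"rot": [0,0,0]}
    - {"xyz": [0,0,-0.2],"rot": [0,0,0]}
    - {"xyz": [0,0,-0.2],"rot": [0,0,0]}

```text
t: 23.45
tool_pos: [0.5376, -0.0385, 0.1212]
orientation: [-1.674, -2.658, 0.0]
force: [0.1, -1.1, 0.0]
opening: 0.014
```

carry_out:
  steps:
    - {"xyz": [0,0,-0.1],"rot": [0,0,0]}
    - {"xyz": [0,0,-0.2],"rot": [0,0,0]}
    - {"xyz": [0,0,-0.2],"rot": [0,0,0]}

```text
t: 23.75
tool_pos: [0.5375, -0.0385, 0.1192]
orientation: [-1.674, -2.658, 0.0]
force: [0.6, -0.4, -0.6]
opening: 0.0142
```

carry_out:
  steps:
    - {"xyz": [0,0,-0.1],"rot": [0,0,0]}
    - {"xyz": [0,0,-0.2],"rot": [0,0,0]}
    - {"xyz": [0,0,-0.2],"rot": [0,0,0]}

```text
t: 24.05
tool_pos: [0.5375, -0.0385, 0.1171]
orientation: [-1.674, -2.658, 0.0]
force: [-0.2, 0.3, -1.5]
opening: 0.0142
```

carry_out:
  steps:
    - {"xyz": [0,0,-0.1],"rot": [0,0,0]}
    - {"xyz": [0,0,-0.1],"rot": [0,0,0]}

```text
t: 24.25
tool_pos: [0.5376, -0.0385, 0.1162]
orientation: [-1.674, -2.658, 0.0]
force: [-1.0, -0.0, -1.4]
opening: 0.0141
```

carry_out:
  steps:
    - {"xyz": [0,0,-0.1],"rot": [0,0,0]}
    - {"xyz": [0,0,-0.1],"rot": [0,0,0]}

```text
t: 24.45
tool_pos: [0.5377, -0.0385, 0.1153]
orientation: [1.674, 2.658, 0.0]
force: [0.5, 0.5, -0.2]
opening: 0.0141
```

carry_out:
  steps:
    - {"xyz": [0,0,-0.1],"rot": [0,0,0]}
    - {"xyz": [0,0,-0.1],"rot": [0,0,0]}

```text
t: 24.65
tool_pos: [0.5379, -0.0384, 0.1148]
orientation: [1.674, 2.658, 0.001]
force: [-1.4, 0.4, 2.9]
opening: 0.0138
```

carry_out:
  steps:
    - {"xyz": [0,0,-0.1],"rot": [0,0,0]}
    - {"xyz": [0,0,-0.1],"rot": [0,0,0]}

```text
t: 24.85
tool_pos: [0.5385, -0.0382, 0.1144]
orientation: [1.673, 2.657, 0.002]
force: [-1.1, 1.8, 5.9]
opening: 0.0139
```

carry_out:
  steps:
    - {"xyz": [0,0,0.06],"rot": [0,0,-2]}
    - {"xyz": [0,0,0.05],"rot": [0,0,-5]}
    - {"xyz": [0,0,0.02],"rot": [0,0,-8]}
    - {"xyz": [0,0,-0.02],"rot": [0,0,-11]}
    - {"xyz": [0,0,-0.06],"rot": [0,0,-14]}
    - {"xyz": [0,0,-0.1],"rot": [0,0,-17]}
    - {"xyz": [0,0,-0.15],"rot": [0,0,-20]}

```text
t: 25.55
tool_pos: [0.5377, -0.0385, 0.1119]
orientation: [2.113, 2.325, 0.0]
force: [-0.1, 0.6, 1.4]
opening: 0.0136
```

Run:
```python
from h import *
st()
```

```text
t 25.55 p [ 0.5377 -0.0385  0.1119] yaw 95.47 tilt [ 0.0001 -0.    ] F [-0.11  0.58  1.44] T [0.128 0.016 0.011] op 0.0136 q [-0.167  0.061  1.793 -0.     1.287 -1.833]
```

carry_out:
  steps:
    - {"xyz": [0,0,-0.04],"rot": [0,0,-3]}
    - {"xyz": [0,0,-0.08],"rot": [0,0,-6]}
    - {"xyz": [0,0,-0.12],"rot": [0,0,-9]}
    - {"xyz": [0,0,-0.17],"rot": [0,0,-12]}
    - {"xyz": [0,0,-0.21],"rot": [0,0,-15]}

```text
t: 26.05
tool_pos: [0.5377, -0.0385, 0.1098]
orientation: [2.398, 2.029, 0.0]
force: [-0.2, 1.1, 1.2]
opening: 0.0139
```

carry_out:
  steps:
    - {"xyz": [0,0,-0.04],"rot": [0,0,-3]}
    - {"xyz": [0,0,-0.08],"rot": [0,0,-6]}
    - {"xyz": [0,0,-0.12],"rot": [0,0,-9]}
    - {"xyz": [0,0,-0.17],"rot": [0,0,-12]}
    - {"xyz": [0,0,-0.21],"rot": [0,0,-15]}

```text
t: 26.55
tool_pos: [0.5378, -0.0386, 0.1078]
orientation: [2.642, 1.699, 0.0]
force: [-1.1, 0.6, 1.2]
opening: 0.0139
```

carry_out:
  steps:
    - {"xyz": [0,0,-0.04],"rot": [0,0,-3]}
    - {"xyz": [0,0,-0.08],"rot": [0,0,-6]}
    - {"xyz": [0,0,-0.12],"rot": [0,0,-9]}
    - {"xyz": [0,0,-0.17],"rot": [0,0,-12]}

```text
t: 26.95
tool_pos: [0.5377, -0.0386, 0.106]
orientation: [2.806, 1.413, 0.0]
force: [-0.6, 0.5, 1.7]
opening: 0.0139
```

Run:
```python
from h import *
st()
```

```text
t 26.95 p [ 0.5377 -0.0386  0.106 ] yaw 53.47 tilt [ 0.0002 -0.0001] F [-0.6   0.49  1.67] T [ 0.052 -0.028 -0.004] op 0.0139 q [-0.167  0.068  1.798 -0.     1.275 -1.1  ]
```

carry_out:
  steps:
    - {"xyz": [0,0,-0.03],"rot": [0,0,-2]}
    - {"xyz": [0,0,-0.06],"rot": [0,0,-4]}
    - {"xyz": [0,0,-0.08],"rot": [0,0,-6]}

```text
t: 27.25
tool_pos: [0.5377, -0.0386, 0.1051]
orientation: [2.875, 1.265, 0.0]
force: [-0.0, -0.5, 0.1]
opening: 0.0135
```

carry_out:
  steps:
    - {"xyz": [0,0,-0.03],"rot": [0,0,-2]}
    - {"xyz": [0,0,-0.06],"rot": [0,0,-4]}
    - {"xyz": [0,0,-0.08],"rot": [0,0,-6]}

```text
t: 27.55
tool_pos: [0.5376, -0.0386, 0.1043]
orientation: [2.938, 1.113, -0.0]
force: [0.6, -0.5, -0.1]
opening: 0.0139
```

carry_out:
  steps:
    - {"xyz": [0,0,-0.03],"rot": [0,0,-2]}
    - {"xyz": [0,0,-0.06],"rot": [0,0,-4]}
    - {"xyz": [0,0,-0.08],"rot": [0,0,-6]}

```text
t: 27.85
tool_pos: [0.5376, -0.0385, 0.1034]
orientation: [2.992, 0.958, -0.0]
force: [-0.9, -0.2, 0.4]
opening: 0.014
```

Run:
```python
from h import *
st()
```

```text
t 27.85 p [ 0.5376 -0.0385  0.1034] yaw 35.51 tilt [-0.     -0.0001] F [-0.91 -0.2   0.42] T [ 0.026 -0.011  0.03 ] op 0.014 q [-0.167  0.071  1.8   -0.     1.271 -0.786]
```

Cap 2 has passed the level where cap 1 stopped (rim now about 2 mm above the seat) with no resistance. I keep turning it home.

carry_out:
  steps:
    - {"xyz": [0,0,-0.03],"rot": [0,0,-2]}
    - {"xyz": [0,0,-0.06],"rot": [0,0,-4]}
    - {"xyz": [0,0,-0.08],"rot": [0,0,-6]}

```text
t: 28.15
tool_pos: [0.5375, -0.0385, 0.1026]
orientation: [-3.038, -0.8, 0.0]
force: [-0.3, 0.9, 0.5]
opening: 0.0138
```

carry_out:
  steps:
    - {"xyz": [0,0,-0.03],"rot": [0,0,-2]}
    - {"xyz": [0,0,-0.06],"rot": [0,0,-4]}
    - {"xyz": [0,0,-0.08],"rot": [0,0,-6]}

```text
t: 28.45
tool_pos: [0.5375, -0.0385, 0.1017]
orientation: [-3.076, -0.64, 0.001]
force: [0.0, -0.6, -0.2]
opening: 0.0139
```

Run:
```python
from h import *
st()
```

```text
t 28.45 p [ 0.5375 -0.0385  0.1017] yaw 23.51 tilt [-0.0003  0.    ] F [ 0.03 -0.62 -0.19] T [ 0.043 -0.027  0.008] op 0.0139 q [-0.167  0.073  1.801 -0.     1.268 -0.577]
```

carry_out:
  steps:
    - {"xyz": [0,0,-0.03],"rot": [0,0,-2]}
    - {"xyz": [0,0,-0.06],"rot": [0,0,-4]}
    - {"xyz": [0,0,-0.06],"rot": [0,0,-4]}

```text
t: 28.75
tool_pos: [0.5377, -0.0384, 0.1013]
orientation: [-3.096, -0.534, -0.0]
force: [-1.0, 0.5, 0.0]
opening: 0.0135
```

Run:
```python
from h import *
st()
```

```text
t 28.75 p [ 0.5377 -0.0384  0.1013] yaw 19.56 tilt [0.0002 0.0001] F [-0.99  0.49  0.02] T [ 0.177 -0.092 -0.007] op 0.0135 q [-0.167  0.073  1.802  0.     1.267 -0.508]
```

carry_out:
  steps:
    - {"xyz": [0,0,-0.02],"rot": [0,0,-2]}
    - {"xyz": [0,0,-0.04],"rot": [0,0,-4]}
    - {"xyz": [0,0,-0.04],"rot": [0,0,-4]}

```text
t: 29.05
tool_pos: [0.538, -0.0383, 0.1013]
orientation: [-3.112, -0.427, -0.001]
force: [-0.0, 2.9, 2.3]
opening: 0.0138
```

Run:
```python
from h import *
st()
```

```text
t 29.05 p [ 0.538  -0.0383  0.1013] yaw 15.62 tilt [0.0008 0.0002] F [-0.03  2.85  2.26] T [ 0.278 -0.102  0.019] op 0.0138 q [-0.166  0.073  1.801  0.     1.266 -0.439]
```

Seat contact at z=0.1013, as predicted (the seat is at 0.1014). Next I turn through the play until tight, with no downward push.

carry_out:
  steps:
    - {"xyz": [0,0,0.04],"rot": [0,0,-2]}
    - {"xyz": [0,0,0.04],"rot": [0,0,-4]}
    - {"xyz": [0,0,0.04],"rot": [0,0,-4]}

```text
t: 29.35
tool_pos: [0.5375, -0.0384, 0.1013]
orientation: [-3.125, -0.319, 0.001]
force: [-0.1, 1.5, 1.9]
opening: 0.0144
```

Run:
```python
from h import *
st()
```

```text
t 29.35 p [ 0.5375 -0.0384  0.1013] yaw 11.65 tilt [-0.0004  0.0001] F [-0.09  1.54  1.94] T [0.133 0.143 0.032] op 0.0144 q [-0.167  0.073  1.802  0.     1.267 -0.37 ]
```

carry_out:
  steps:
    - {"xyz": [0,0,0],"rot": [0,0,-2]}
    - {"xyz": [0,0,0],"rot": [0,0,-3]}
    - {"xyz": [0,0,0],"rot": [0,0,-3]}

```text
t: 29.65
tool_pos: [0.5374, -0.0384, 0.1012]
orientation: [-3.132, -0.237, 0.001]
force: [-3.2, 2.2, 3.4]
opening: 0.0139
```

Run:
```python
from h import *
st()
```

```text
t 29.65 p [ 0.5374 -0.0384  0.1012] yaw 8.66 tilt [-0.0007  0.0001] F [-3.17  2.23  3.39] T [0.153 0.475 0.184] op 0.0139 q [-0.167  0.073  1.802  0.     1.267 -0.318]
```

carry_out:
  steps:
    - {"xyz": [0,0,0.02],"rot": [0,0,-2]}
    - {"xyz": [0,0,0.02],"rot": [0,0,-2]}

```text
t: 29.85
tool_pos: [0.5373, -0.0384, 0.1012]
orientation: [-3.136, -0.182, 0.001]
force: [-2.7, 2.1, 0.8]
opening: 0.0141
```

Run:
```python
from h import *
st()
```

```text
t 29.85 p [ 0.5373 -0.0384  0.1012] yaw 6.64 tilt [-0.0008  0.0001] F [-2.71  2.14  0.82] T [0.136 0.249 0.231] op 0.0141 q [-0.167  0.073  1.802 -0.     1.267 -0.282]
```

carry_out:
  steps:
    - {"xyz": [0,0,0],"rot": [0,0,-2]}
    - {"xyz": [0,0,0],"rot": [0,0,-2]}

```text
t: 30.05
tool_pos: [0.5373, -0.0385, 0.1012]
orientation: [-3.139, -0.128, 0.001]
force: [-1.8, 1.5, -0.8]
opening: 0.0145
```

Run:
```python
from h import *
st()
```

```text
t 30.05 p [ 0.5373 -0.0385  0.1012] yaw 4.66 tilt [-0.0008  0.    ] F [-1.77  1.51 -0.77] T [0.081 0.219 0.226] op 0.0145 q [-0.167  0.073  1.802 -0.     1.267 -0.248]
```

carry_out:
  steps:
    - {"xyz": [0,0,0.02],"rot": [0,0,0]}
    - {"xyz": [0,0,0.02],"rot": [0,0,0]}
    - {"xyz": [0,0,0.02],"rot": [0,0,0]}
  force: 18

```text
t: 30.35
tool_pos: [0.5373, -0.0385, 0.1012]
orientation: [-3.139, -0.127, 0.001]
force: [-1.2, 1.0, -5.0]
opening: 0.0143
```

Run:
```python
from h import *
st()
look('wrist','pics/w9.png')
```

```text
t 30.35 p [ 0.5373 -0.0385  0.1012] yaw 4.64 tilt [-0.0009  0.0001] F [-1.2   0.98 -4.95] T [0.01  0.044 0.179] op 0.0143 q [-0.167  0.073  1.802 -0.     1.267 -0.248]
```

View pics/w9.png

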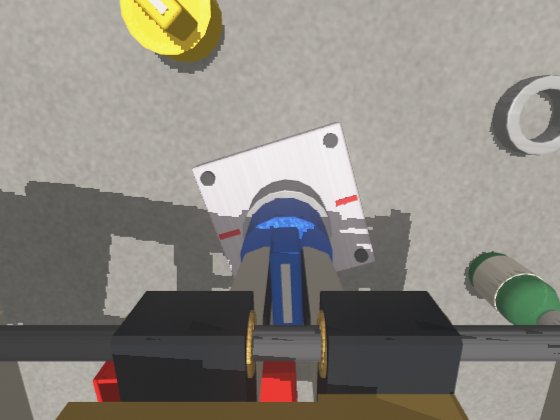

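carry_out:
  steps:
    - {"xyz": [0,0,-0.05],"rot": [0,0,0]}
    - {"xyz": [0,0,-0.05],"rot": [0,0,-2]}
    - {"xyz": [0,0,-0.05],"rot": [0,0,-2]}

```text
t: 30.7
tool_pos: [0.5373, -0.0384, 0.1011]
orientation: [-3.141, -0.071, 0.001]
force: [-4.4, 2.0, -1.7]
opening: 0.0145
```

Run:
```python
from h import *
st()
```

```text
t 30.7 p [ 0.5373 -0.0384  0.1011] yaw 2.58 tilt [-0.0008  0.0001] F [-4.35  2.05 -1.68] T [0.094 0.661 0.424] op 0.0145 q [-0.167  0.073  1.802 -0.     1.267 -0.212]
```

Torque is now 0.42 N·m at constant height, about 17° past seat contact, so the cap is tight. I release it.

carry_out:
  steps:
    - {"xyz": [0,0,0],"rot": [0,0,0]}
    - {"xyz": [0,0,0],"rot": [0,0,0]}
    - {"xyz": [0,0,0],"rot": [0,0,0]}
    - {"xyz": [0,0,0],"rot": [0,0,0]}
    - {"xyz": [0,0,1],"rot": [0,0,0]}
    - {"xyz": [0,0,4],"rot": [0,0,0]}
    - {"xyz": [0,0,8],"rot": [0,0,0]}
    - {"xyz": [0,0,12],"rot": [0,0,0]}
    - {"xyz": [0,0,12],"rot": [0,0,0]}
  grip: 0.5

```text
t: 31.6
tool_pos: [0.5413, -0.0391, 0.2295]
orientation: [3.138, 0.071, 0.018]
force: [0.7, -0.1, 0.7]
opening: 0.0466
```

Run:
```python
from h import *
st()
look('scene','pics/s10.png'); look('wrist','pics/w10.png'); look('side','pics/d10.png')
a=cv2.imread('pics/s10.png')[140:260,190:350];b=cv2.imread('pics/w10.png')[100:400,100:460]
cv2.imwrite('pics/c10.png',np.hstack([cv2.resize(a,(400,300)),cv2.resize(b,(360,300))]))
```

```text
t 31.6 p [ 0.5413 -0.0391  0.2295] yaw 2.6 tilt [ 0.0118 -0.002 ] F [ 0.66 -0.12  0.7 ] T [-0.05  -0.054  0.033] op 0.0466 q [-0.167 -0.033  1.669  0.     1.494 -0.212]
```

View pics/c10.png

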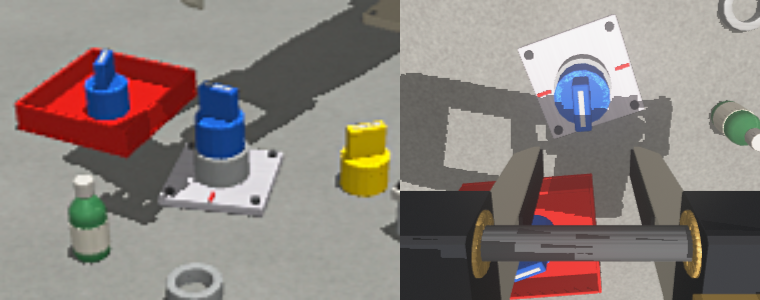

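View pics/s10.png

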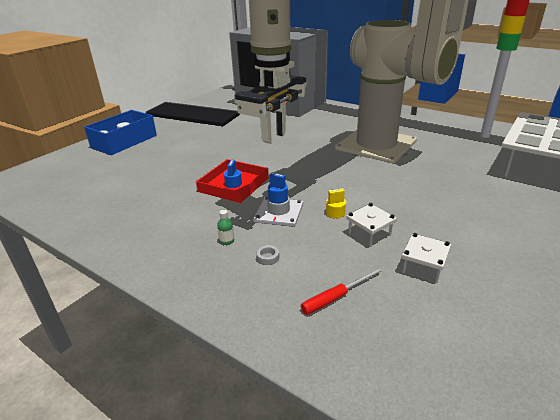

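The scene view shows the cap seated on the gauge column at (278,195), the reject cap upright in the tray at (232,178), and the oil bottle (225,230), ring (268,255) and screwdriver (335,295) where they were. One last check of bar height and yaw.

Run:
```python
from h import *
import pickle
c=pickle.load(open('pics/w10.png.pkl','rb')); im=cv2.imread('pics/w10.png'); h=cv2.cvtColor(im,cv2.COLOR_BGR2HSV)
m=(h[...,1]<120)&(h[...,2]>110); x0,y0,x1,y1=268,175,300,232
k,l,s,ce=cv2.connectedComponentsWithStats(m[y0:y1,x0:x1].astype(np.uint8))
for i in range(1,k):
    if s[i,4]>60:
        ys,xs=np.where(l==i); rr=cv2.minAreaRect(np.stack([xs+x0,ys+y0],1).astype(np.float32)); W=np.array([plane(c,*p,.115)[:2] for p in cv2.boxPoints(rr)]); e=max([W[1]-W[0],W[2]-W[1]],key=np.linalg.norm)
        print(rr,plane(c,*rr[0],.115),np.degrees(np.arctan2(e[1],e[0])),np.linalg.norm(e))
def mv(n0,n1):
    a=cv2.imread(n0);b=cv2.imread(n1);return cv2.absdiff(a,b).max(2)
d=mv('pics/scene0.png','pics/s10.png')
for nm,(x0,y0,x1,y1) in {'oil':(214,206,238,248),'ring':(254,244,282,268),'driver':(298,266,385,316)}.items(): print(nm,(d[y0:y1,x0:x1]>40).mean().round(3))
st()
```

```text
((279.9007873535156, 180.4124755859375), (8.171555519104004, 16.343111038208008), 86.42366790771484) [ 0.53301365 -0.01621082  0.115     ] 6.13717606733325 0.012713306457761054
((281.2919616699219, 208.44134521484375), (36.9727783203125, 6.426836967468262), 85.76361083984375) [ 0.53503442 -0.03905529  0.115     ] -83.4530149645696 0.030980323667792277
((275.5, 225.5), (15.0, 11.0), 0.0) [ 0.53092455 -0.05376489  0.115     ] 2.4404663543273046 0.012128290987984852
oil 0.137
ring 0.0
driver 0.0
t 31.75 p [ 0.5377 -0.0385  0.2215] yaw 2.59 tilt [ 0.0007 -0.0001] F [-0.08  0.32 -1.01] T [-0.013 -0.071 -0.002] op 0.0462 q [-0.167 -0.028  1.678 -0.     1.491 -0.212]
```

Run:
```python
from h import *
def f(n):return cv2.resize(cv2.imread(n)[195:260,195:260],(380,380),interpolation=cv2.INTER_NEAREST)
cv2.imwrite('pics/c11.png',np.hstack([f('pics/scene0.png'),f('pics/s10.png')]))
```

```text
(no output)
```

View pics/c11.png

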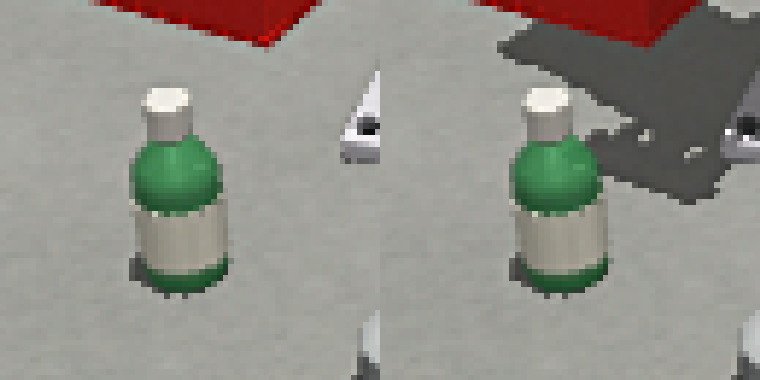

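The bottle hasn't moved; the image difference is only the gripper's shadow. I hand in the job.

Run:
```python
from plant import *
print(close_job())
```

```text
the job is handed in; nothing more can be done
None
```

The good cap is screwed home on the gauge and the shallow one is upright in the red reject tray. I handed the job in at about 32 s.

- **Shallow cap (from the nest nearer the gauge):** it stopped dead with its rim about 4.3–4.5 mm above the seat. The height would not drop further and the torque rose to 0.25 N·m. I pressed no harder than about 7 N, wound it back off and set it down at the middle of the tray.
- **Good cap (from the other nest):** it wound past that height without resistance, and its rim met the seat at the predicted height. I turned it on through the play until the torque reached 0.42 N·m at constant height.

**Last checks:**
- **Caps:** the pictures show the good cap down on the seat and the reject cap standing upright in the tray.
- **Bystanders:** the ring and screwdriver showed no change. The oil bottle area did show a difference, but an enlarged crop showed it was only the gripper's shadow.
- **One small disagreement:** the good cap's bar ended about 4° short of the gripper's final angle. The fingers slipped on the bar once the cap was tight, about 13° past seat contact, against the 15° expected.

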